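Seat the sample carrier in the stage bracket

TASK

Pick up the sample carrier plate, the one with an ear at each end, by its black tab and slide its ears down the slots of the dark stage bracket, pressing firmly but gently (some 10 to 20 N, never near 30 N on the bracket) until it sits flat and fully home on the seat with both spring clips snapped back over its ears. Then let go, and leave the earless plate, the jar and the lens mount where they are.

Things in the scene. Friction and masses are not known exactly. Their poses are not given: they have to be found in the camera images.
- carrier_tab (a point): grip point of the loose aluminium sample carrier (0.15-0.31 kg): plate 60 (x) x 100 (y) x 8 mm, two glass slides in its top, black upright tab in the middle, 16 (x) x 30 (y) x 44 mm tall. An ear sticks out along y from the middle of each short side. The point is in the tab on the plate's centre line, 34 mm above the underside, 18 mm below the tab's top. z up. A half turn makes no difference.
- carrier_ear (a point): middle of the carrier's ear at its +y end, 57 mm from the carrier's centre, half-way up the plate. Each ear is 16 mm wide (x), 8 mm thick and flush with the plate above and below; the carrier measures 132 mm over both ears.
- bracket_mouth (a point): middle between the two slot mouths of the fixed dark steel stage bracket, level with its cheek tops, 60 mm above the bench; z up, y from slot to slot. Base 100 (x) x 170 (y) x 10 mm. Two cheeks, 70 mm wide (x), inner faces at y = +-52 mm, closed at y = +-72 mm. Each slot: 19 mm wide (x), centred on x = 0, upright, open at the top and inwards, its top 8 mm flared to 30 mm.
- slot_left (a point): middle of the slot mouth at the bracket's +y end, 62 mm from the bracket's centre, 60 mm above the bench (the other slot mirrors it). The slot's floor is an adjustable seat, equally high in both slots: it lies 28 to 44 mm below this point, differently each time, and must be found by feel. The carrier is home when its underside rests there. The clips go up and down with the seat.
- clip_left (a joint): spring clip in the +x wall of the slot at the bracket's +y end, a bent polished steel strip: how far it is pushed back along the bracket's +x (m). 0 = free, sticking about 8 mm into the slot; 0.005 to 0.008 = pushed back by a passing ear. Its ramp runs from 25 to 10 mm above the seat; below that it snaps out over the ear's top, back to under 0.001. Pushing past both clips takes 5 to 12 N.
- clip_right (a joint): the same spring clip in the slot at the bracket's -y end: metres pushed back along the bracket's +x, 0 = free
- blank_tab (a point): the same point of a bystander plate, alike in size, material and tab but without ears (100 mm long in all); the carrier and this plate may lie in each other's places
- jar: bystander: closed amber glass jar, 44 mm across, 70 mm tall; origin at the centre of its underside
- lens_mount: bystander: dark steel lens mount on a round foot 50 mm across, 65 mm tall; origin at the centre of its underside
Things that resemble listed ones, but are neither listed nor needed, are in the scene too. Leave any orange or yellow look-alike of the part that bears carrier_tab alone.

How it is judged (in metres and radians):
On the way, in this order (a step that is already met when the one before it is completed fails the run):
1. the carrier has been lifted clear of the bench (height (world z) of carrier_tab above 0.07 m), for 0.1 s.
2. both ears are in the slots: the tab is centred in the bracket, in line with it, and the ears are below the slot mouths (z of carrier_tab in the frame of bracket_mouth below 0.024 m and horizontal distance between carrier_tab and bracket_mouth below 0.007 m and angle between the y axis of carrier_tab and the y axis of bracket_mouth, either way round below 0.12 rad).
At the end, for the whole second after the job is handed in: the carrier lies released and at rest in the bracket, flat within 0.03 rad, centred within 6 mm and in line within 0.1 rad, its ears below both spring clips, which have snapped back to less than 0.8 mm over them (z of carrier_tab in the frame of bracket_mouth below 0.0068 m and horizontal distance between carrier_tab and bracket_mouth below 0.006 m and angle between the y axis of carrier_tab and the y axis of bracket_mouth, either way round below 0.1 rad and angle between carrier_tab's own z axis and vertical below 0.03 rad and value of joint each of clip_left, clip_right below 0.0008 m and linear speed of carrier below 0.01 m/s); the robot touches nothing.
It fails at once if more than 28 N on the bracket (contact force between anything else and bracket above 28 N).
It fails at once if the earless plate is disturbed by more than 20 mm (distance of blank_tab from where it was at the start of the episode above 0.02 m).
It fails at once if the jar is disturbed by more than 20 mm (distance of jar from where it was at the start of the episode above 0.02 m).
It fails at once if the lens mount is disturbed by more than 20 mm (distance of lens_mount from where it was at the start of the episode above 0.02 m).
It also fails if it takes over 56 s, if anything falls off the work surface, if the arm or the gripper's body presses on something with over 40 N, if the wrist force passes 120 N, or if a joint passes its speed limit or range.

ROBOT

A 6-joint arm with a two-finger parallel gripper is mounted at the origin on the work surface. World frame = base frame: x ahead of the robot, y to its left, z up, the work surface at z = 0. Lengths are in mm, angles in rad, forces in N, time in s.
With the tool pointing down it reaches from about 350 to 925 mm from the base axis. Payload 6.4 kg.
Tool frame: the origin (TCP) lies at the very end of the fingers, on their centre line; the grasp point (between the pads) lies 19 mm behind it; z points along the fingers, y is the direction in which the jaws open and shut (so a half turn about z gives the same grasp; the last joint's range is limited). The gripper opens to 85 mm and grips with 20 to 120 N. Pads are 22 mm wide; open, the fingers measure 114 mm over their backs; the gripper's body (76 mm by 85 mm) begins 54 mm behind the grasp point. The pads swing forward as they close: fully open they stand 13 mm farther back than shut.
Start: joints at [1.003, 0.245, 1.558, -0, 1.339, -0.174], TCP at [249.403, 600.26, 231.29] pointing down, gripper open.
Joint ranges: [-3.13, 3.13], [-1.02, 2.26], [0.13, 2.54], [-0.95, 4.09], [0.21, 2.88], [-2.74, 2.74]. Speed limits (rad/s): [2.57, 2.57, 3.14, 3.14, 3.14, 3.14].

INTERFACE

Orientations are given as a 3x3 rotation matrix whose columns are the frame's x, y, z axes.
In Python, from rig import env, optics gives the robot as it stands. The module is installed in compiled form; this text tells all that it offers.
- The arm moves only by the tool drive_tool, never from a script. Its argument "motion" is a list of rows, each a list of 3 entries, a list of its own where there are three numbers: the shift along the tool's x, y, z in mm, then the turn about the tool's z in degrees, then the gripper's target within -1 to 1 (fully open at 1, half-way at 0, shut at -1). In form: [[[x, y, z], yaw, fingers], ...]. A call has 1 to 12 rows; each row is the pose to reach, as a shift and turn from the pose commanded when the call began, along the tool's axes at that moment; what a row does not reach only later rows make up. A row lasts 1/10 s, in which the tool goes at most 50 mm and 8.59 degrees, less where a joint would pass 70% of its speed; a pose out of reach is approached as far as the arm can. A call with a gripper value outside its range is refused whole. The fingers move at their own pace and stop on an object; "squeeze" is the grip in N (left out, the last holds). Time passes only in rows, so rows that repeat a pose let the fingers close. It gives the time, the measured TCP pose, the force and the opening at its end, in the units of the state.
- env.sense(): the state, without advancing time (a new reading comes with each control period).
- optics.snapshot(name): name is "side" or "top"; returns a dict with "image" (384x512x3 uint8, red, green, blue), "fx", "fy", "cx", "cy" (pixels), "xyz" and "rotation" of the camera in the world. Camera axes: x right, y down, z forward; pixel columns grow to the right and rows downward; lengths in mm; the calibration is good to about 2 mm. A picture is of the moment at which its call begins. There is no depth.
- env.finish_job(): hands the job in, once; it reports no verdict.
Trained networks look in a picture, given as the dict that the camera call returned (one of the last four; its "shot" number tells which), for a name from the list of things; names that differ only in an ending like _2 or _b are one class to them, and where a whole thing is asked for, a point or a joint stands for the part that bears it (a point fixed in the world has none). Each returns a list of dicts, best first, with "score" (0 to 1); they miss things now and then, are a little off and sometimes report something else, mostly with a low value. They report only what shows in the picture. A call takes as long as a camera call. They do not tell look-alikes from the thing itself.
- optics.search_frame(picture, thing): "centre" ([x, y, z] in mm, in world coordinates, good to about 4 mm: the middle of the surface that is visible of it).
- optics.mark_of(picture, thing): "centre" ([x, y, z] in mm, in world coordinates, good to about 4 mm: a listed point, or the origin of a listed thing).
The state is a dict: "clock": time; "q": joint angles; "qd": joint speeds; "joint_torque": joint torques, N m; "eef_pos": TCP position; "tcp_rot": TCP orientation; "wrist_force": force on the tool from outside, world axes, zero at the start; "moment": the same for the moment, N m; "finger_gap": finger opening in mm.
Only numpy, scipy, OpenCV 4.12 (cv2) and the standard library are available. Lean on these libraries where they do the work, as an engineer would, in place of code of your own. Each camera call takes 0.05 s, during which the arm holds its last target. There are 200 camera calls.

## Working session

There is one attempt and no reset: what is moved stays moved. The work goes in short steps, Python scripts to look and compute and a tool call to move; the robot and the scene stay as the last step left them, time stands still between calls to the robot, and variables do not carry over. Pictures are saved under pics/ and viewed, about 8 in all and at most 12, crops included, and the job is handed in when it is done.

Besides the shell and the picture viewer there is one more tool, called after "Request:" in YAML: its name, and indented under it one key for each argument. drive_tool: Moves the arm, as the interface text tells. Its arguments: {"type":"object","properties":{"motion":{"type":"array"},"squeeze":{"type":"number"}},"required":["motion"]}

```bash
mkdir -p pics; cat > h.py <<'E'
import numpy as np, cv2
from rig import env, optics
def px(s,p):
    c=np.array(s["rotation"]).T@(np.array(p,float)-np.array(s["xyz"])); return np.array([s["fx"]*c[0]/c[2]+s["cx"], s["fy"]*c[1]/c[2]+s["cy"]])
def onz(s,u,v,z):
    d=np.array(s["rotation"])@np.array([(u-s["cx"])/s["fx"],(v-s["cy"])/s["fy"],1]); o=np.array(s["xyz"]); return o+d*(z-o[2])/d[2]
def save(s,n,crop=None,f=1):
    im=s["image"][:,:,::-1]
    if crop: u0,v0,u1,v1=crop; im=im[v0:v1,u0:u1]
    cv2.imwrite("pics/"+n,cv2.resize(im,None,fx=f,fy=f,interpolation=cv2.INTER_CUBIC))
E
python3 - <<'E'
from h import *
np.set_printoptions(precision=1,suppress=True)
ss=[optics.snapshot(n) for n in("top","side")]
for n,s in zip(("top","side"),ss):
    save(s,n+"0.png",None,1.5); print(n,s["xyz"],s["fx"],np.array(s["rotation"]).tolist())
    for t in "carrier_tab carrier_ear bracket_mouth slot_left clip_left clip_right blank_tab jar lens_mount".split():
        for r in optics.mark_of(s,t)[:3]: print(t,round(r["score"],2),np.array(r["centre"]),px(s,r["centre"]))
st=env.sense(); print(st["clock"],st["tcp_rot"],st["wrist_force"],st["finger_gap"])
E
```

```text
top [478.2  66.8 976.6] 455.13102639374614 [[-0.021039931734845183, -0.9976545351880018, 0.06513639298737058], [-0.9997570274954767, 0.020566431538302534, -0.007931447988156327], [0.006573221888965187, -0.06528744375906013, -0.9978448488825334]]
carrier_tab 0.91 [607.   63.   34.1] [247.6 167.6]
carrier_tab 0.84 [470.6  90.   35.1] [235.9 233.5]
carrier_tab 0.73 [338.6 140.1  28.1] [212.8 298.3]
carrier_ear 0.93 [562.4  98.3   4.9] [231.5 190.5]
carrier_ear 0.93 [394.9 129.5   1.5] [218.3 269.5]
carrier_ear 0.77 [473.2 145.1   1.9] [210.4 232.7]
bracket_mouth 0.76 [ 521.  -152.8   61.9] [355.5 206. ]Traceback (most recent call last):
  File "<stdin>", line 7, in <module>
ValueError: it knows: blank_tab, bracket_mouth, carrier_ear, carrier_tab, jar, lens_mount, slot_left
```

View pics/top0.png

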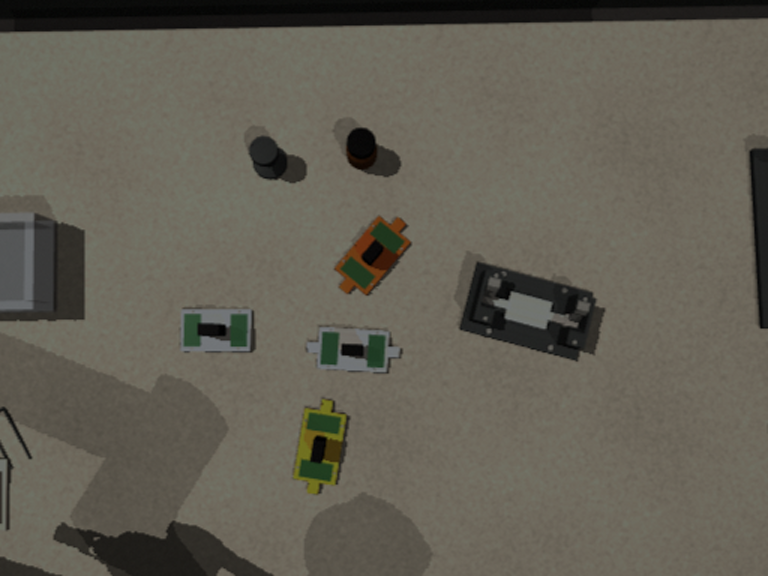

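Top view at 1.5x: 
- The silver eared carrier has its tab at (352,350), which is raw (235,233). 
- Possible mix-ups are the orange look-alike at (373,253), the yellow one at (319,448) and the earless silver plate at (212,330). 
- The bracket is at (530,310), the lens mount at (268,158) and the jar at (361,148). 

I choose the silver plate with ears and will check it in a crop.

```bash
python3 - <<'E'
from h import *
np.set_printoptions(precision=1,suppress=True)
s=optics.snapshot("top")
for t in "bracket_mouth slot_left blank_tab jar lens_mount".split():
    for r in optics.mark_of(s,t)[:3]: print(t,round(r["score"],2),np.array(r["centre"]),px(s,r["centre"]))
im=s["image"][:,:,::-1]
a=cv2.resize(im[205:260,195:275],None,fx=5,fy=5,interpolation=cv2.INTER_CUBIC)
b=cv2.resize(im[165:245,300:405],None,fx=5,fy=5,interpolation=cv2.INTER_CUBIC)
o=np.zeros((400,925+0,3),np.uint8);o[:275,:400]=a;o[:400,400:925]=b
cv2.imwrite("pics/c.png",cv2.resize(np.clip(o*1.6,0,255).astype(np.uint8),None,fx=.86,fy=.86))
d=optics.snapshot("side"); save(d,"side0.png",None,1.5); print(d["xyz"],d["fx"])
for t in "carrier_tab carrier_ear bracket_mouth slot_left".split():
    for r in optics.mark_of(d,t)[:3]: print(t,round(r["score"],2),np.array(r["centre"]),px(d,r["centre"]))
st=env.sense(); print(st["clock"],np.array(st["tcp_rot"]),st["wrist_force"],st["finger_gap"])
# carrier plate outline: bright or glass-green region -> minAreaRect
hsv=cv2.cvtColor(im,cv2.COLOR_BGR2HSV)
print("silver px",im[225,222],im[241,235],"bench",im[260,240])
E
```

```text
slot_left 0.59 [539.6 -94.7  61.9] [326.5 197.4]
blank_tab 0.6 [503.6 287.6  38.2] [139.5 219.4]
jar 0.61 [748.7  74.5   2.3] [240.9 105. ]
lens_mount 0.75 [749.8 204.8  -0.7] [181.2 106. ]
[ 450.5 -548.3  638.1] 402.54189420128984
carrier_tab 0.79 [335.6 142.   34.5] [150.2 187.1]
carrier_tab 0.66 [606.8  60.4  32.8] [277.3 198.4]
carrier_ear 0.85 [474.7 149.    4.4] [213.3 187.8]
carrier_ear 0.62 [565.  101.5   6.7] [254.9 196.5]
carrier_ear 0.55 [396.7 131.8   5.6] [179.7 196.4]
bracket_mouth 0.83 [ 522.5 -156.3   63.6] [256.4 278.6]
slot_left 0.71 [539.1 -98.5  57.4] [259.9 253. ]
slot_left 0.25 [471.   93.4  35.6] [213.1 194.5]
0.85 [[-0.9  0.4 -0. ]
 [ 0.4  0.9  0. ]
 [ 0.   0.  -1. ]] [-0.3 -0.3  0.7] 85.23258036157168
silver px [40 63 34] [118 116 113] bench [ 94 107 112]
```

View pics/c.png

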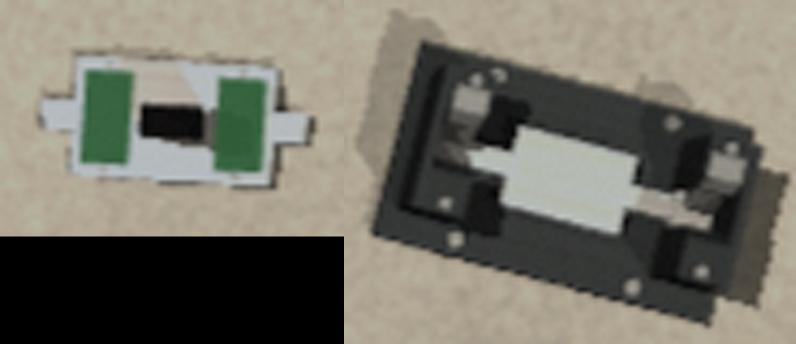

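View pics/side0.png

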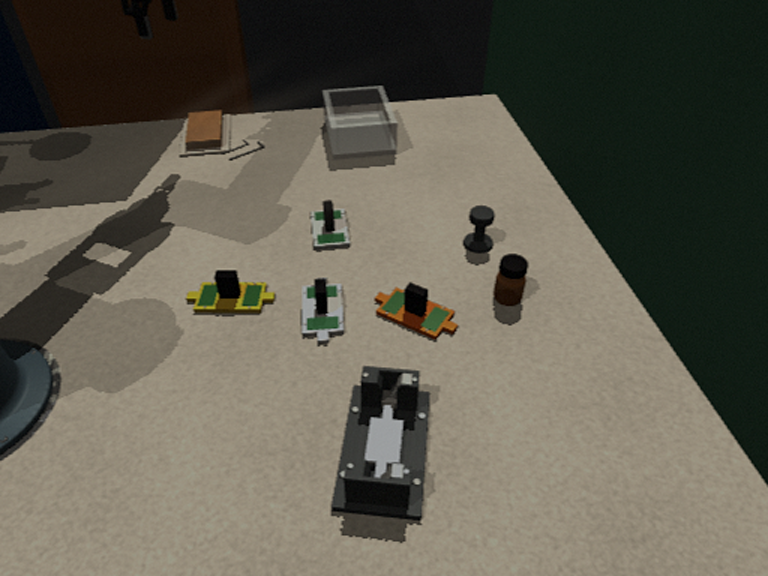

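The crop confirms the silver plate with an ear at each end, tips at about raw (204,231) and (267,235). In the bracket, the clips sit on the upper, world +x, side. Next I fit the outlines of both.

```bash
cat > fit.py <<'E'
from h import *
from scipy.optimize import minimize
def box(x0,x1,y0,y1,z0,z1): return np.array([[x,y,z] for x in(x0,x1) for y in(y0,y1) for z in(z0,z1)],float)
CAR=[box(-30,30,-50,50,0,8),box(-8,8,-66,66,0,8),box(-8,8,-15,15,8,52)]
BR=[box(-50,50,-85,85,0,10),box(-35,35,52,72,0,60),box(-35,35,-72,-52,0,60)]
K=8
def render(s,boxes,p,off,sz,z=0):
    m=np.zeros((sz[1]*K,sz[0]*K),np.uint8); c,n=np.cos(p[2]),np.sin(p[2])
    for b in boxes:
        w=np.c_[p[0]+c*b[:,0]-n*b[:,1],p[1]+n*b[:,0]+c*b[:,1],b[:,2]+z]
        uv=np.array([px(s,q) for q in w])-off
        cv2.fillConvexPoly(m,cv2.convexHull(((uv+.5)*K).astype(np.int32)),1)
    return cv2.resize(m.astype(np.float32),(sz[0],sz[1]),interpolation=cv2.INTER_AREA)
def fit(s,boxes,mask,p0,off,z=0):
    sz=mask.shape[::-1]; M=mask.astype(np.float32)
    f=lambda q:np.abs(render(s,boxes,[p0[0]+q[0],p0[1]+q[1],p0[2]+q[2]/50],off,sz,z)-M).sum()
    r=minimize(f,[0,0,0],method="Nelder-Mead",options=dict(initial_simplex=np.array([[0,0,0],[6,0,0],[0,6,0],[0,0,5]])-2.,xatol=.05,fatol=.5))
    return np.array([p0[0]+r.x[0],p0[1]+r.x[1],p0[2]+r.x[2]/50]),r.fun,M.sum()
def blob(m,c):
    m=cv2.morphologyEx(m.astype(np.uint8),cv2.MORPH_CLOSE,np.ones((5,5)))
    n,l=cv2.connectedComponents(m); v=l[c[1],c[0]]; o=(l==v).astype(np.uint8)
    k,_=cv2.findContours(o,cv2.RETR_EXTERNAL,cv2.CHAIN_APPROX_NONE); cv2.drawContours(o,k,-1,1,-1); return o
def masks(s,cw,bw):
    im=s["image"].astype(float); mx=im.max(2); mn=im.min(2); r=(mx-mn)/mx; g=im[...,1]-np.maximum(im[...,0],im[...,2])
    car=((r<.1)&(mx>80))|(g>12)|(mx<35)
    br=(mx<58)|((r<.1))
    out=[]
    for m,w in((car,cw),(br,bw)):
        u0,v0,u1,v1=w; c=m[v0:v1,u0:u1]; out.append(c)
    return out
E
python3 - <<'E'
from fit import *
np.set_printoptions(precision=2,suppress=True)
for nm,cw,bw in(("top",(195,205,275,260),(295,160,410,250)),("side",(190,175,240,235),(212,235,295,355))):
    s=optics.snapshot(nm); C,B=masks(s,cw,bw)
    for m,w,bx,p0,c in((C,cw,CAR,(472,90,0.),(471,90,6)),(B,bw,BR,(521,-154,.25),(521,-154,15))):
        uv=px(s,c).astype(int)-w[:2]; o=blob(m,uv)
        p,e,n=fit(s,bx,o,p0,np.array(w[:2]))
        print(nm,p,"err",e,"of",n)
        R=render(s,bx,p,np.array(w[:2]),o.shape[::-1]); v=s["image"][w[1]:w[3],w[0]:w[2],::-1].copy()
        v=cv2.resize(v,None,fx=4,fy=4); 
        for q,col in((R>.5,(0,0,255)),(o>0,(255,255,0))):
            k,_=cv2.findContours(cv2.resize(q.astype(np.uint8),None,fx=4,fy=4,interpolation=0),0,1); cv2.drawContours(v,k,-1,col,1)
        cv2.imwrite(f"pics/f_{nm}_{len(bx[0])}_{int(p[1])}.png",v)
import glob
fs=[cv2.imread(f) for f in sorted(glob.glob("pics/f_*"))]
W=max(f.shape[1] for f in fs);H=max(f.shape[0] for f in fs)
fs=[cv2.copyMakeBorder(f,0,H-f.shape[0],0,W-f.shape[1],0) for f in fs]
o=np.vstack([np.hstack(fs[:2]),np.hstack(fs[2:])]); k=min(800/o.shape[1],600/o.shape[0]); cv2.imwrite("pics/fits.png",cv2.resize(o,None,fx=k,fy=k,interpolation=cv2.INTER_AREA))
st=env.sense(); print(np.array(st["tcp_rot"]),st["clock"])
E
```

```text
top [472.19  93.31  -0.07] err 50.125 of 1449.0
top [ 521.47 -156.23   -0.28] err 338.84375 of 4093.0
side [471.56  92.82  -0.08] err 80.546875 of 967.0
side [ 522.01 -155.72   -0.28] err 202.09375 of 5242.0
[[-0.92  0.38 -0.  ]
 [ 0.38  0.92 -0.  ]
 [-0.   -0.   -1.  ]] 0.95fit.py:24: RuntimeWarning: invalid value encountered in divide
  im=s["image"].astype(float); mx=im.max(2); mn=im.min(2); r=(mx-mn)/mx; g=im[...,1]-np.maximum(im[...,0],im[...,2])
```

View pics/fits.png

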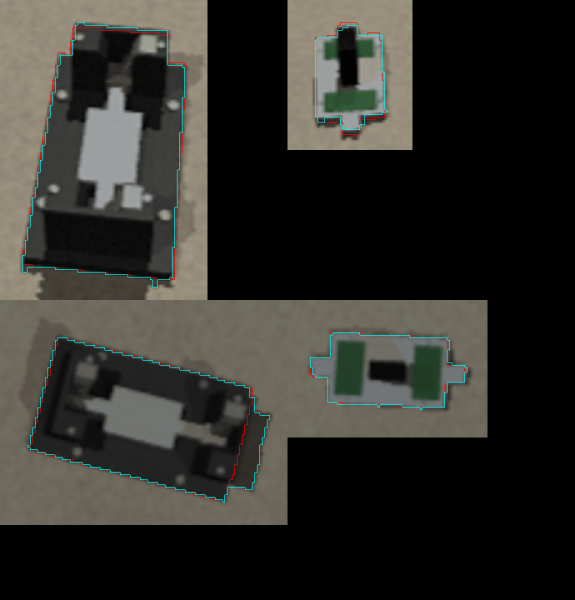

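The overlays and both cameras agree to about 0.6 mm:
- Carrier: (472, 93), yaw −0.075.
- Bracket: (521.7, −156.0), yaw −0.28.

I'm moving above the tab now.

Request:
drive_tool:
  motion:
    - [[-400,-383,90],71.8,0]
    - [[-400,-383,90],71.8,0]
    - [[-400,-383,90],71.8,0]
    - [[-400,-383,90],71.8,0]
    - [[-400,-383,90],71.8,0]
    - [[-400,-383,90],71.8,0]
    - [[-400,-383,90],71.8,0]
    - [[-400,-383,90],71.8,0]
    - [[-400,-383,90],71.8,0]
    - [[-400,-383,90],71.8,0]
    - [[-400,-383,90],71.8,0]
    - [[-400,-383,90],71.8,0]
  squeeze: 40

```text
clock: 2.15
eef_pos: [473.1, 89.3, 141.0]
tcp_rot: [[0.081, 0.997, 0.0], [0.997, -0.081, -0.001], [-0.001, 0.0, -1.0]]
wrist_force: [-0.2, 0.4, 1.3]
finger_gap: 42.4
```

Request:
drive_tool:
  motion:
    - [[0,0,0],0,0]
    - [[0,0,0],0,0]

```text
clock: 2.35
eef_pos: [471.6, 93.8, 141.4]
tcp_rot: [[0.076, 0.997, -0.0], [0.997, -0.076, 0.0], [0.0, -0.0, -1.0]]
wrist_force: [-0.3, 0.4, 0.5]
finger_gap: 42.9
```

```bash
cat > to.py <<'E'
import sys
from h import *
np.set_printoptions(precision=2,suppress=True)
x,y,a=map(float,sys.argv[1:4]); s=env.sense(); R=np.array(s["tcp_rot"]); p=np.array(s["eef_pos"])
d=np.array([x,y,p[2]])-p; e=np.degrees(a)-np.degrees(np.arctan2(R[1,1],R[0,1])); e=(e+90)%180-90
print("pos",p,"tool shift",R.T@d,"tool yaw",-e,"gap",s["finger_gap"],"F",np.array(s["wrist_force"]),"t",s["clock"],"z",R[:,2],"q6",s["q"][5])
E
python3 to.py 471.9 93.1 -0.075
```

```text
pos [471.59  93.75 141.38] tool shift [-0.63  0.36 -0.  ] tool yaw -0.04976724455796955 gap 42.85084287051132 F [-0.25  0.39  0.55] t 2.35 z [-0.  0. -1.] q6 0.03533970548217314
```

Request:
drive_tool:
  motion:
    - [[-0.6,0.4,50],0,0]
    - [[-0.6,0.4,95],0,0]
    - [[-0.6,0.4,120],0,0]
    - [[-0.6,0.4,126],0,0]
    - [[-0.6,0.4,126],0,0]
    - [[-0.6,0.4,126],0,-1]
    - [[-0.6,0.4,126],0,-1]
    - [[-0.6,0.4,126],0,-1]
    - [[-0.6,0.4,126],0,-1]
    - [[-0.6,0.4,126],0,-1]
    - [[-0.6,0.4,126],0,-1]
    - [[-0.6,0.4,126],0,-1]
  squeeze: 60

```text
clock: 3.55
eef_pos: [474.0, 92.7, 17.4]
tcp_rot: [[0.076, 0.997, 0.004], [0.997, -0.076, 0.001], [0.001, 0.004, -1.0]]
wrist_force: [-0.9, 3.0, 7.6]
finger_gap: 15.6
```

Request:
drive_tool:
  motion:
    - [[0,0,0],0,-1]
    - [[0,0,-10],0,-1]
    - [[0,0,-30],0,-1]
    - [[0,0,-60],0,-1]
    - [[0,0,-90],0,-1]
    - [[0,0,-115],0,-1]
    - [[0,0,-120],0,-1]
    - [[0,0,-120],0,-1]
    - [[0,0,-120],0,-1]

```text
clock: 4.45
eef_pos: [471.0, 92.5, 133.8]
tcp_rot: [[0.076, 0.997, -0.003], [0.997, -0.076, 0.0], [-0.0, -0.003, -1.0]]
wrist_force: [-1.1, -0.4, -1.6]
finger_gap: 15.2
```

```bash
python3 to.py 521.7 -156 -0.28; python3 - <<'E'
from h import *
s=optics.snapshot("side");save(s,"lift.png",(130,90,330,340),2.2)
E
```

```text
pos [471.05  92.46 133.85] tool shift [-243.88   69.43   -0.14] tool yaw 11.674712214415337 gap 15.187822812503278 F [-1.09 -0.42 -1.58] t 4.45 z [-0.  0. -1.] q6 0.03333907740110736
```

View pics/lift.png

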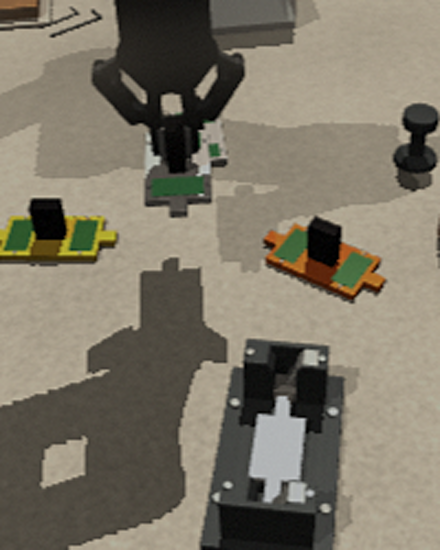

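Carrier held, gap 15.2 mm, no other plate touched. Moving over the bracket.

Request:
drive_tool:
  motion:
    - [[-30,9,0],1.5,-1]
    - [[-70,20,0],3.5,-1]
    - [[-115,33,0],5.5,-1]
    - [[-160,46,0],7.5,-1]
    - [[-200,57,0],9.5,-1]
    - [[-228,65,0],11,-1]
    - [[-241,68.5,0],11.7,-1]
    - [[-244,69.4,0],11.7,-1]
    - [[-244,69.4,0],11.7,-1]
    - [[-244,69.4,0],11.7,-1]

```text
clock: 5.5
eef_pos: [522.4, -154.6, 134.7]
tcp_rot: [[0.275, 0.961, -0.001], [0.961, -0.275, 0.001], [0.001, -0.001, -1.0]]
wrist_force: [-0.2, 0.3, -2.0]
finger_gap: 15.3
```

Request:
drive_tool:
  motion:
    - [[0,0,20],0,-1]
    - [[0,0,38],0,-1]
    - [[0,0,45],0,-1]
    - [[0,0,45],0,-1]
    - [[0,0,45],0,-1]
    - [[0,0,45],0,-1]

```text
clock: 6.1
eef_pos: [523.6, -156.2, 91.5]
tcp_rot: [[0.276, 0.961, 0.002], [0.961, -0.276, -0.001], [-0.0, 0.002, -1.0]]
wrist_force: [0.1, -0.3, -1.5]
finger_gap: 15.1
```

```bash
python3 to.py 521.7 -156 -0.28; python3 - <<'E'
from h import *
s=optics.snapshot("side");d=optics.snapshot("top")
im=[cv2.resize(s["image"][190:345,190:310,::-1],None,fx=3.2,fy=3.2,interpolation=2),cv2.resize(d["image"][145:265,285:415,::-1],None,fx=3.2,fy=3.2,interpolation=2)]
H=max(i.shape[0] for i in im);im=[cv2.copyMakeBorder(i,0,H-i.shape[0],0,0,0) for i in im]
cv2.imwrite("pics/above.png",np.clip(np.hstack(im)*1.5,0,255).astype(np.uint8))
np.savez("above.npz",s=s["image"],d=d["image"])
E
```

```text
pos [ 523.6  -156.25   91.46] tool shift [-0.29 -1.89 -0.  ] tool yaw 0.004883835093423272 gap 15.13487204894547 F [ 0.14 -0.29 -1.52] t 6.1 z [ 0. -0. -1.] q6 -0.21765520909624786
```

View pics/above.png

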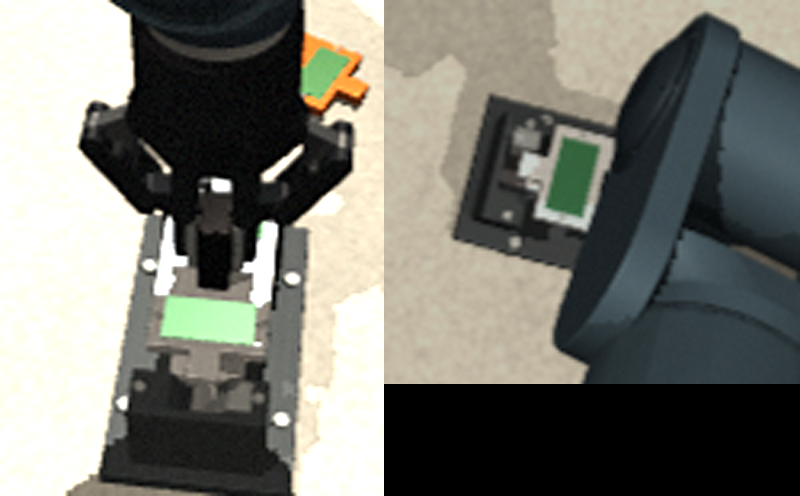

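Request:
drive_tool:
  motion:
    - [[0,0,0],0,-1]
    - [[0,0,0],0,-1]
    - [[0,0,0],0,-1]

```text
clock: 6.5
eef_pos: [522.9, -156.2, 90.4]
tcp_rot: [[0.277, 0.961, 0.0], [0.961, -0.277, -0.0], [-0.0, 0.0, -1.0]]
wrist_force: [0.1, -0.5, -2.2]
finger_gap: 14.9
```

```bash
python3 to.py 521.7 -156 -0.28; python3 - <<'E'
from fit import *
np.set_printoptions(precision=2,suppress=True)
s=optics.snapshot("top"); st=env.sense(); p=np.array(st["eef_pos"]); z=p[2]-15.5
w=(320,175,352,222); im=s["image"][w[1]:w[3],w[0]:w[2]].astype(float); mx=im.max(2); r=(mx-im.min(2))/mx; g=im[...,1]-np.maximum(im[...,0],im[...,2])
m=((mx>80)|(g>10)).astype(np.uint8)
# rows as text
for v in range(8,46): print(v+w[1],''.join('#' if q else '.' for q in m[v]))
R=render(s,CAR[:2],[p[0],p[1],-.28],np.array(w[:2]),(32,47),z)
print("pred"); 
for v in range(8,46): print(v+w[1],''.join('#' if q>.5 else '.' for q in R[v]))
E
```

```text
pos [ 522.86 -156.18   90.41] tool shift [-0.15 -1.16 -0.  ] tool yaw -0.027298076787502623 gap 14.887850081686635 F [ 0.13 -0.46 -2.18] t 6.5 z [ 0. -0. -1.] q6 -0.21762944460035238
183 ..........#.....................
184 ...................##...........
185 .......#..........######........
186 ......######......##########....
187 ......#######......#############
188 ......#######.....##############
189 ......#######.....##############
190 ........#####....###############
191 ..................##############
192 .................###############
193 ........####....################
194 ........#######.################
195 ........########################
196 .......#########################
197 .......#########################
198 .......#########################
199 .......#########################
200 ........########################
201 ..........#.####################
202 .........#######################
203 ..........####.#################
204 ............####################
205 .............###################
206 .............###################
207 ..............###########
[... 1199 characters left out ...]
2 .............###################
203 ..............##################
204 .............###################
205 .............###################
206 .............###################
207 .............###################
208 ............####################
209 ............####################
210 ............####################
211 ............####################
212 ...........#####################
213 ............####################
214 ...............#################
215 ...................#############
216 .......................#########
217 ..........................######
218 ..............................##
219 ................................
220 ................................
```

The held carrier matches the prediction to about 1 px. I shift 1 mm and descend into the flares.

Request:
drive_tool:
  motion:
    - [[-0.2,-1.0,5],0,-1]
    - [[-0.2,-1.0,10],0,-1]
    - [[-0.2,-1.0,14],0,-1]
    - [[-0.2,-1.0,18],0,-1]
    - [[-0.2,-1.0,20],0,-1]
    - [[-0.2,-1.0,20],0,-1]
    - [[-0.2,-1.0,20],0,-1]

```text
clock: 7.25
eef_pos: [521.9, -156.1, 70.3]
tcp_rot: [[0.277, 0.961, 0.0], [0.961, -0.277, -0.0], [-0.0, 0.0, -1.0]]
wrist_force: [0.3, -0.4, -1.8]
finger_gap: 15.1
```

Request:
drive_tool:
  motion:
    - [[0,0,2],0,-1]
    - [[0,0,4],0,-1]
    - [[0,0,5],0,-1]
    - [[0,0,5],0,-1]

```text
clock: 7.65
eef_pos: [521.6, -155.9, 65.1]
tcp_rot: [[0.277, 0.961, -0.0], [0.961, -0.277, 0.0], [0.0, -0.0, -1.0]]
wrist_force: [-0.7, -0.1, -1.9]
finger_gap: 15.3
```

Request:
drive_tool:
  motion:
    - [[0,0,1],0,-1]
    - [[0,0,2],0,-1]
    - [[0,0,3],0,-1]
    - [[0,0,3],0,-1]

```text
clock: 8.05
eef_pos: [521.7, -156.0, 62.1]
tcp_rot: [[0.277, 0.961, -0.0], [0.961, -0.277, 0.0], [0.0, -0.0, -1.0]]
wrist_force: [-0.2, 0.4, -2.6]
finger_gap: 15.4
```

Request:
drive_tool:
  motion:
    - [[0,0,1],0,-1]
    - [[0,0,2],0,-1]
    - [[0,0,3],0,-1]
    - [[0,0,3],0,-1]

```text
clock: 8.45
eef_pos: [521.3, -155.8, 59.1]
tcp_rot: [[0.277, 0.961, -0.001], [0.961, -0.277, 0.0], [0.0, -0.002, -1.0]]
wrist_force: [-2.7, 0.4, 0.1]
finger_gap: 15.4
```

Request:
drive_tool:
  motion:
    - [[0,0,1],0,-1]
    - [[0,0,2],0,-1]
    - [[0,0,3],0,-1]
    - [[0,0,3],0,-1]

```text
clock: 8.85
eef_pos: [521.5, -155.9, 56.1]
tcp_rot: [[0.277, 0.961, -0.001], [0.961, -0.277, 0.0], [0.0, -0.001, -1.0]]
wrist_force: [-4.2, 1.2, 1.7]
finger_gap: 15.2
```

Request:
drive_tool:
  motion:
    - [[0,0,1],0,-1]
    - [[0,0,2],0,-1]
    - [[0,0,2],0,-1]

```text
clock: 9.15
eef_pos: [521.5, -155.9, 54.1]
tcp_rot: [[0.277, 0.961, -0.001], [0.961, -0.277, 0.0], [0.0, -0.001, -1.0]]
wrist_force: [-4.2, 1.2, 2.7]
finger_gap: 15.4
```

Request:
drive_tool:
  motion:
    - [[0,0,1],0,-1]
    - [[0,0,2],0,-1]
    - [[0,0,2],0,-1]

```text
clock: 9.45
eef_pos: [521.3, -155.8, 52.2]
tcp_rot: [[0.277, 0.961, -0.001], [0.961, -0.277, 0.001], [0.0, -0.002, -1.0]]
wrist_force: [-6.1, 1.6, 4.4]
finger_gap: 15.3
```

Request:
drive_tool:
  motion:
    - [[0,0,1],0,-1]
    - [[0,0,2],0,-1]
    - [[0,0,2],0,-1]

```text
clock: 9.75
eef_pos: [521.1, -155.7, 50.2]
tcp_rot: [[0.277, 0.961, -0.002], [0.961, -0.277, 0.001], [0.0, -0.002, -1.0]]
wrist_force: [-7.0, 2.0, 4.0]
finger_gap: 15.5
```

Request:
drive_tool:
  motion:
    - [[0,0,1],0,-1]
    - [[0,0,2],0,-1]
    - [[0,0,2],0,-1]

```text
clock: 10.05
eef_pos: [520.6, -155.5, 47.3]
tcp_rot: [[0.277, 0.961, -0.003], [0.961, -0.277, 0.001], [0.0, -0.003, -1.0]]
wrist_force: [-5.1, 1.1, 0.4]
finger_gap: 15.1
```

Request:
drive_tool:
  motion:
    - [[0,0,1],0,-1]
    - [[0,0,2],0,-1]
    - [[0,0,2],0,-1]

```text
clock: 10.35
eef_pos: [520.6, -155.4, 45.2]
tcp_rot: [[0.277, 0.961, -0.003], [0.961, -0.277, 0.002], [0.001, -0.003, -1.0]]
wrist_force: [-5.2, 1.0, -0.6]
finger_gap: 15.3
```

Past the ramp, with the clips riding on the ears. The seat is expected about 10 mm lower.

Request:
drive_tool:
  motion:
    - [[0,0,1],0,-1]
    - [[0,0,2],0,-1]
    - [[0,0,3],0,-1]
    - [[0,0,3],0,-1]

```text
clock: 10.75
eef_pos: [520.6, -155.4, 42.2]
tcp_rot: [[0.277, 0.961, -0.003], [0.961, -0.277, 0.002], [0.001, -0.003, -1.0]]
wrist_force: [-5.1, 1.6, 0.2]
finger_gap: 15.2
```

Request:
drive_tool:
  motion:
    - [[0,0,1],0,-1]
    - [[0,0,2],0,-1]
    - [[0,0,3],0,-1]
    - [[0,0,3],0,-1]

```text
clock: 11.15
eef_pos: [522.6, -156.4, 40.5]
tcp_rot: [[0.277, 0.961, 0.002], [0.961, -0.277, -0.001], [-0.0, 0.002, -1.0]]
wrist_force: [-0.5, -0.4, -2.1]
finger_gap: 15.3
```

Request:
drive_tool:
  motion:
    - [[0,0,0.7],0,-1]
    - [[0,0,1.3],0,-1]
    - [[0,0,2],0,-1]
    - [[0,0,2],0,-1]

```text
clock: 11.55
eef_pos: [522.5, -156.4, 39.7]
tcp_rot: [[0.277, 0.961, 0.001], [0.961, -0.277, -0.001], [-0.0, 0.001, -1.0]]
wrist_force: [-3.8, 0.5, 7.6]
finger_gap: 15.3
```

Both clips appear to have snapped: the lateral force vanished. The carrier is on the seat at about TCP 39.8, so I press slightly more.

Request:
drive_tool:
  motion:
    - [[0,0,0.5],0,-1]
    - [[0,0,1],0,-1]
    - [[0,0,1],0,-1]
    - [[0,0,1],0,-1]

```text
clock: 11.95
eef_pos: [522.5, -156.4, 39.7]
tcp_rot: [[0.276, 0.961, 0.0], [0.961, -0.276, -0.0], [-0.0, 0.0, -1.0]]
wrist_force: [-6.3, 2.1, 15.3]
finger_gap: 15.1
```

```bash
python3 to.py 521.7 -156 -0.28; python3 - <<'E'
from h import *
s=optics.snapshot("side");save(s,"home.png",(200,230,300,350),4)
E
```

```text
pos [ 522.53 -156.36   39.67] tool shift [ 0.12 -0.9  -0.  ] tool yaw -0.005149124784523451 gap 15.147019347334117 F [-6.29  2.15 15.27] t 11.95 z [ 0. -0. -1.] q6 -0.2183479042877771
```

View pics/home.png

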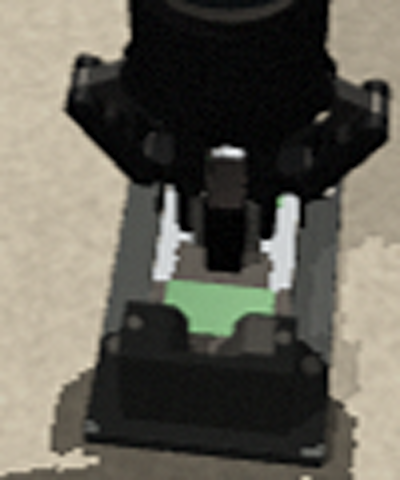

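Hard stop: 8 N more gave no further travel, and the picture shows the plate level between the cheeks. I unload, then open and retreat straight up.

Request:
drive_tool:
  motion:
    - [[0,0,-1.5],0,-1]
    - [[0,0,-3],0,-1]
    - [[0,0,-3],0,-1]
    - [[0,0,-3],0,0]
    - [[0,0,-3],0,0]
    - [[0,0,-3],0,0]
    - [[0,0,-3],0,0]
    - [[0,0,-3],0,0]
    - [[0,0,-3],0,0]

```text
clock: 12.9
eef_pos: [521.8, -156.0, 40.3]
tcp_rot: [[0.277, 0.961, 0.0], [0.961, -0.277, -0.0], [-0.0, 0.0, -1.0]]
wrist_force: [-0.5, 0.0, -0.1]
finger_gap: 42.9
```

Request:
drive_tool:
  motion:
    - [[0,0,-5],0,0]
    - [[0,0,-20],0,0]
    - [[0,0,-50],0,0]
    - [[0,0,-90],0,0]
    - [[0,0,-130],0,0]
    - [[0,0,-160],0,0]
    - [[0,0,-160],0,0]
    - [[100,0,-160],0,0]
    - [[150,0,-160],0,0]
    - [[200,0,-160],0,0]
    - [[250,0,-160],0,0]
    - [[250,0,-160],0,0]

```text
clock: 14.1
eef_pos: [590.9, 86.2, 200.5]
tcp_rot: [[0.277, 0.961, -0.0], [0.961, -0.277, -0.0], [-0.0, 0.0, -1.0]]
wrist_force: [1.2, 0.0, -0.2]
finger_gap: 42.7
```

```bash
python3 to.py 521.7 -156 -0.28; python3 - <<'E'
from fit import *
s=optics.snapshot("side");d=optics.snapshot("top")
im=[cv2.resize(s["image"][235:350,205:300,::-1],None,fx=4,fy=4,interpolation=2),cv2.resize(d["image"][160:250,300:400,::-1],None,fx=4,fy=4,interpolation=2)]
H=max(i.shape[0] for i in im);im=[cv2.copyMakeBorder(i,0,H-i.shape[0],0,0,0) for i in im]
cv2.imwrite("pics/end.png",np.clip(np.hstack(im)*1.5,0,255).astype(np.uint8))
for q in(s,d):
    for t in("carrier_tab","bracket_mouth","blank_tab","jar","lens_mount"): print(t,[(round(r["score"],2),np.round(r["centre"])) for r in optics.mark_of(q,t)[:4]])
E
```

```text
pos [590.9   86.23 200.49] tool shift [-251.92    0.55    0.03] tool yaw -0.024622677674614124 gap 42.74560823175285 F [ 1.21  0.   -0.22] t 14.1 z [-0. -0. -1.] q6 0.23573470327944743
carrier_tab [(0.71, array([334., 141.,  36.])), (0.69, array([ 523., -156.,   58.])), (0.61, array([604.,  61.,  30.]))]
bracket_mouth [(0.63, array([ 524., -157.,   61.]))]
blank_tab [(0.67, array([502., 289.,  34.]))]
jar [(0.76, array([755.,  72.,  -2.]))]
lens_mount [(0.78, array([746., 211.,  -2.]))]
carrier_tab [(0.74, array([ 521., -159.,   56.])), (0.65, array([608.,  58.,  32.]))]
bracket_mouth [(0.87, array([ 523., -151.,   58.]))]
blank_tab [(0.84, array([503., 288.,  35.]))]
jar [(0.64, array([748.,  72.,  -2.])), (0.59, array([540., -95.,  62.])), (0.49, array([ 520., -152.,   58.]))]
lens_mount [(0.72, array([748.,  72.,  -1.])), (0.56, array([749., 205.,  -1.]))]
```

View pics/end.png

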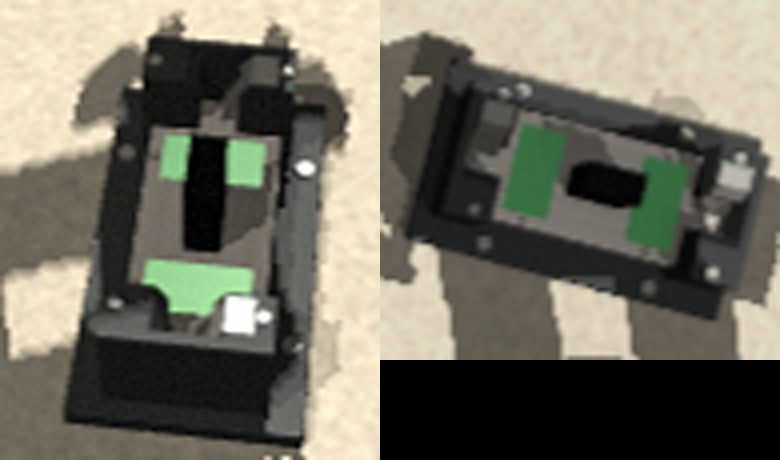

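Picture: the plate is level between the cheeks, the tab is free, and both clip strips lie over the ears. One quick centring check from the two slides, then I hand in.

```bash
python3 - <<'E'
from h import *
s=optics.snapshot("top"); im=s["image"].astype(int); m=((im[...,1]-np.maximum(im[...,0],im[...,2]))>10).astype(np.uint8); m[:, :300]=0;m[:165]=0;m[250:]=0;m[:,400:]=0
k=sorted(cv2.findContours(m,0,1)[0],key=cv2.contourArea)[-2:]
c=[onz(s,*cv2.minAreaRect(q)[0],32) for q in k]; d=c[0]-c[1]
mid=(c[0]+c[1])/2; e=mid[:2]-[521.7,-156]; a=-.28
print("slides mid",mid,"offset along bracket x,y",e@[np.cos(a),np.sin(a)],e@[-np.sin(a),np.cos(a)],"yaw",np.arctan(-d[0]/d[1]), "sep",np.linalg.norm(d))
if np.hypot(*e)<5: env.finish_job(); print("handed in",env.sense()["clock"])
E
```

```text
slides mid [ 521.82348935 -156.06604726   32.        ] offset along bracket x,y 0.13693264343442435 -0.02934809761511592 yaw -0.281882611188738 sep 65.98051181025845
the job is handed in; nothing more can be done
the job is handed in; nothing more can be done
```

The sample carrier is in the stage bracket, pressed home and released, and the job is handed in; no verdict is reported. I picked the silver plate with ears by its tab, lowered its ears into the slots and pressed until it stopped.

- **Clips:** the sideways clip force (about 5 N) dropped to zero about 1–2 mm above the seat. The final picture shows both strips lying over the ears. I couldn't read the clip joints directly, so "snapped back" rests on these two signs.
- **Seating:** the carrier stopped hard about 36 mm below the slot mouths. The wrist force ended at about 15 N and reached no more than that in any reading. It is only read at the end of each move, so I can't rule out a brief higher peak. The tab point is roughly 1 mm below the mouth level, against a limit of 6.8 mm above it.
- **Centring:** the two slides put the carrier within about 0.2 mm of the bracket's centre and 0.002 rad of in line.
- **Release:** the fingers opened without force and the arm is well clear, at 200 mm height.
- **Bystanders:** the earless plate, jar and lens mount were found where they started, within detector error.

**Disagreements:**
- The detector put carrier and bracket up to 8 mm apart in the top view but only about 1 mm in the side view. I trusted the outline and slide fits.
- It also gave a few low-score false hits for the jar and lens mount.

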